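# Load a tube in the drilling jig and lock it under the keeper plate

## Robot

A 6-joint arm with a two-finger parallel gripper is mounted at the origin on the work surface. World frame = base frame: x ahead of the robot, y to its left, z up, the work surface at z = 0. Lengths are in mm, angles in rad, forces in N, time in s.
With the tool pointing down it reaches from about 275 to 975 mm from the base axis. Payload 8.4 kg.
Tool frame: the origin (TCP) lies at the very end of the fingers, on their centre line; the grasp point (between the pads) lies 19 mm behind it; z points along the fingers, y is the line along which they close (so a half turn about z gives the same grasp; the last joint's range is limited). The gripper opens to 92 mm and grips with 3 to 60 N. Pads are 20 mm wide; open, the fingers measure 128 mm over their backs; the gripper's body (75 mm by 189 mm) begins 69 mm behind the grasp point.
Start: joints at [1.224, 0.353, 1.633, -0, 1.155, -0.002], TCP at [211.254, 588.217, 214.583] pointing down, gripper open.
Joint ranges: [-2.63, 2.63], [-0.92, 2.1], [0.06, 2.66], [-1.3, 4.44], [0, 2.69], [-3.02, 3.02]. Speed limits (rad/s): [2.22, 2.22, 2.79, 3.14, 3.14, 3.14].

## Interface

Orientations are given as [roll, pitch, yaw] about the fixed x, y, z axes, in that order (R = Rz(yaw) Ry(pitch) Rx(roll)).
In Python, from rig import bot gives the robot as it stands. The module is installed in compiled form; this text tells all that it offers.
- The arm moves only by the tool move_arm, never from a script. Its argument "rows" is a list of rows, each a list of 7 numbers: the opening, from -1 (shut) to 1 (fully open), then the shift along the world's x, y, z in mm, then the turn, a rotation vector about the world's x, y, z in degrees. A call has 1 to 5 rows; each row is the pose to reach, as a shift and turn from the pose commanded when the call began; what a row does not reach only later rows make up. A row lasts 1/12 s, in which the tool goes at most 41.7 mm and 7.16 degrees, less where a joint would pass 70% of its speed; a pose out of reach is approached as far as the arm can. A call with a gripper value outside its range is refused whole. The fingers move at their own pace and stop on an object; "newtons" is the grip in N (left out, the last holds). Time passes only in rows, so rows that repeat a pose let the fingers close. It gives the time, the measured TCP pose, the force, the opening and the grip force at its end, in the units of the state.
- bot.state(): the state, without advancing time (a new reading comes with each control period).
- bot.camera(name): name is "scene" or "top" or "wrist"; returns the picture (384x512x3 uint8, blue, green, red); there is no depth.
- bot.camera_info(name): a dict with "vertical_fov" (degrees; the focal length in pixels is half the picture's height over the tangent of half this angle, whatever the lens; pixels are square), "cx", "cy" (the principal point, pixels), "extrinsics" (4x4, takes a point from world to camera coordinates); the wrist camera has in their place "tool_from_camera" (4x4, takes a point from camera to tool coordinates, whose origin is the TCP and whose axes are the flange's). Camera axes: x right, y up, looking along -z (the intrinsics and any distortion apply to the point x, -y, -z); pixel columns grow to the right and rows downward; lengths in mm; the calibration is good to about 2 mm. A picture is of the moment at which its call begins: read the wrist's pose just before it. camera_info takes no time and is no camera call.
- bot.close_job(): hands the job in; it is judged then, once.
The state is a dict: "clock": time; "joint_positions": joint angles; "qd": joint speeds; "joint_efforts": joint torques, N m; "ee_pos": TCP position; "tcp_rot": TCP orientation; "force": force on the tool from outside, world axes, zero at the start; "ft_torque": the same for the moment, N m; "width": finger opening in mm; "grip_force": force on a finger pad.
Only numpy, scipy, OpenCV 4.12 (cv2) and the standard library are available. Lean on these libraries where they do the work, as an engineer would, in place of code of your own. Each camera call takes 0.05 s, during which the arm holds its last target. There are 200 camera calls.

## Task

Take the thick tube out of its cradle without letting it roll off on to the bench, lay it, centred, in the two V supports of the drilling jig and let go of it. Then fit the loose white keeper plate over it: tilt the plate so that its oblong eye passes over the wide head of the jig's stud, lay it down level on the stud's pad and across the tube with the eye well forward (towards the tube) and let go; finally push the plate back, away from the tube, until the front end of the eye is fully home against the stud's neck. Leave the thin rod, the bin, the tumbler and the mallet where they are.

Things in the scene. Friction and masses are not known exactly. Their poses are not given: they have to be found in the camera images.
- jig: Drilling jig, fixed: aluminium base 210 (x) x 130 (y) x 12 mm. Origin: centre of its underside, on the bench. x points from the stud (at x = -60, y = 0) towards the tube's place (at x = +60), roughly towards the robot (yaw about pi); z up. Between the two there is only the base.
- stud (a point): Foot of the stud, on the middle of a grey pad 64 (x) x 50 (y) mm, top 58 mm above the bench; axes as the jig's. Above it rises a round steel neck 10 mm in diameter, 18 mm long, with a flat T head on top: 56 mm long (along x, 28 each way), 14 mm wide (y), 6 mm thick, its underside 18 mm and its top 24 mm above this point.
- saddle (a point): Where the middle of the tube's axis belongs, 42 mm above the bench; axes as the jig's. The tube lies along y in two white V supports (80 degrees, 46 mm wide, 12 mm thick, at y = +50 and -50, 88 mm clear between, highest corners 37 mm above the bench). Its top is then level with the pad's.
- tube: The thick steel tube with dark bores at its ends, 32 mm outer diameter, 150 mm long, about 0.55 kg, loose. Origin: its middle, on its axis; x along the tube. It starts across the two Vs of its cradle with its axis 36.5 mm above the bench; sideways pushes roll it out.
- tube_cradle: Low cradle, fixed, that holds the tube at the start: dark base 70 (x) x 124 (y) x 6 mm, two white V cheeks 44 mm wide, 12 mm thick at y = +50 and -50 (88 mm clear between), highest corners 31 mm up. The stock lies along its y. Origin: centre of the underside.
- rod_cradle: A cradle of the same form and size that holds the thin rod, fixed.
- rod: Thin solid steel rod, 18 mm diameter, 160 mm long, lying in the other cradle with its axis 28 mm above the bench. Origin: its middle; x along it. To be left alone.
- keeper: Loose white steel keeper plate, 185 (x) x 50 (y) x 6 mm, 0.25 kg, lying flat on the bench, fin up. Origin: underside, middle of length and width. Eye at its -x end, closed by an end bar 12 mm wide and side rails 12 mm wide; at +x (from x = 42.5) it narrows to a tongue 34 mm wide that goes over the tube. On the jig its x is along the jig's x; once on, it can slide 34 mm.
- eye (a point): Centre of the keeper's oblong eye, at the underside (keeper x = -58.5 mm); opening 44 (x) x 26 (y) mm: shorter than the head, so it goes on only tilted. Eye end down about 30 degrees, bring the end bar under the head from the -x side up to the neck, then lower the tongue. On the jig it is then 17 mm on the tube's side of the stud; fully home it is 17 mm on the other side.
- fin (a point): Middle of the keeper's upright grip fin (keeper x = 11.5, y = 0, z = 26 mm): 36 mm long (x), 10 mm thick (y), from z = 6 to z = 46 mm above the plate's underside; close to the plate's centre of mass. Axes as the keeper's.
- bin: Small yellow open bin of hardware, 90 x 130 x 55 mm high, loose. Origin: centre of the underside. To be left alone.
- tumbler: Steel drinking tumbler, closed, 78 mm diameter, 100 mm high, loose. Origin: centre of the underside. To be left alone.
- mallet: Mallet lying on the bench beyond the jig: wooden handle, yellow head 44 mm diameter x 80 mm; 232 mm long along x, 44 mm high. Origin: on the bench under its middle. To be left alone.
Not all that is in view belongs to the job. Of the things that look like the keeper, the smaller one is meant.

How it is judged (in metres and radians):
On the way, in this order (a step that is already met when the one before it is completed fails the run):
1. the tube lies in the jig's two V supports, let go (x of tube in the frame of jig between 0.053 and 0.067 m and y of tube in the frame of jig between -0.03 and 0.03 m and z of tube in the frame of jig between 0.036 and 0.048 m and angle between the x axis of tube and the y axis of jig, either way round below 0.1 rad and contact force between the fingers and tube below 0.1 N), for 0.2 s.
2. the keeper is on the stud under its head, level across the tube, the eye still forward, let go (x of tube in the frame of jig between 0.053 and 0.067 m and y of tube in the frame of jig between -0.03 and 0.03 m and z of tube in the frame of jig between 0.036 and 0.048 m and angle between the x axis of tube and the y axis of jig, either way round below 0.1 rad and y of eye in the frame of jig between -0.012 and 0.012 m and z of eye in the frame of jig between 0.052 and 0.064 m and angle between keeper's own z axis and vertical below 0.05 rad and angle between the x axis of keeper and the x axis of jig, either way round below 0.15 rad and x of eye in the frame of jig between -0.068 and -0.038 m and contact force between the fingers and keeper below 0.1 N), for 0.2 s.
At the end, for the whole second after the job is handed in: Tube in the V supports (0.1 rad, 7 mm across, 30 mm along, 6 mm in height); keeper level (0.05 rad) under the stud's head and across the tube, along the jig within 0.15 rad, front end of its eye within 6 mm of the neck; both let go and at rest (all of step 1 and y of eye in the frame of jig between -0.012 and 0.012 m and z of eye in the frame of jig between 0.052 and 0.064 m and angle between keeper's own z axis and vertical below 0.05 rad and angle between the x axis of keeper and the x axis of jig, either way round below 0.15 rad and x of eye in the frame of jig between -0.082 and -0.071 m and contact force between the fingers and keeper below 0.1 N and linear speed of each of keeper, tube below 0.02 m/s); the robot touches nothing.
It fails at once if the rod is moved more than 25 mm (distance of rod from where it was at the start of the episode above 0.025 m).
It fails at once if the bin is moved more than 25 mm (distance of bin from where it was at the start of the episode above 0.025 m).
It fails at once if the tumbler is moved more than 25 mm (distance of tumbler from where it was at the start of the episode above 0.025 m).
It fails at once if the mallet is moved more than 25 mm (distance of mallet from where it was at the start of the episode above 0.025 m).
It fails at once if the tube falls or rolls on to the bench (height (world z) of tube below 0.022 m).
It also fails if it takes over 66 s, if anything falls off the work surface, if the arm or the gripper's body presses on something with over 40 N, if the wrist force passes 120 N, or if a joint passes its speed limit or range.

## Working session

There is one attempt and no reset: what is moved stays moved. The work goes in short steps, Python scripts to look and compute and a tool call to move; the robot and the scene stay as the last step left them, time stands still between calls to the robot, and variables do not carry over. Pictures are saved under pics/ and viewed, at most 10 in all, crops included, and the job is handed in when it is done.

Besides the shell and the picture viewer there is one more tool, called after ">>>" as name([rows], argument=value, ...), one row to a line, values as JSON. move_arm: Moves the arm, as the interface text tells. Its arguments: {"type":"object","properties":{"rows":{"type":"array","items":{"type":"array","items":{"type":"number"}}},"newtons":{"type":"number"}},"required":["rows"]}

```bash
mkdir -p pics; python3 - <<'E'
from rig import bot
import cv2,numpy as np
np.set_printoptions(precision=4,suppress=True)
print(bot.state())
for n in("scene","top","wrist"):
    im=bot.camera(n);cv2.imwrite(f"pics/{n}0.png",im);print(n,bot.camera_info(n))
E
```

```text
{'clock': 0.0, 'joint_positions': array([ 1.2236,  0.3537,  1.6342, -0.    ,  1.1552, -0.0024]), 'qd': array([-0.0001,  0.0004,  0.0005, -0.0013, -0.0012, -0.001 ]), 'joint_efforts': array([  0.0008, -59.3833, -33.4222,   0.07  ,   0.023 ,  -0.0001]), 'ee_pos': array([211.1182, 587.7184, 213.8472]), 'tcp_rot': array([-3.1402,  0.    ,  2.7967]), 'force': array([-0.4603, -0.4937, -0.0244]), 'ft_torque': array([ 0.0134, -0.0198,  0.0325]), 'grip_force': 0.0, 'width': 92.35775396536474}
scene {'vertical_fov': 46.39834287944329, 'cx': 260.44929348918265, 'cy': 193.15077271991612, 'extrinsics': array([[   -0.3406,     0.9401,     0.0127,   171.1033],
       [   -0.7483,    -0.2792,     0.6018,   327.2695],
       [    0.5693,     0.1955,     0.7986, -1711.0946],
       [    0.    ,     0.    ,     0.    ,     1.    ]])}
top {'vertical_fov': 42.55568023219063, 'cx': 261.2012910669908, 'cy': 191.56741593418812, 'extrinsics': array([[   -0.0306,    -0.9995,     0.0041,   -23.3002],
       [    0.9834,    -0.0294,     0.179 ,  -486.4714],
       [   -0.1788,     0.0095,     0.9838, -1629.741 ],
       [    0.    ,     0.    ,     0.    ,     1.    ]])}
wrist {'vertical_fov': 71.63677899344206, 'cx': 254.8671581622507, 'cy': 194.77787903900693, 'tool_from_camera': array([[   0.    ,    0.9619,    0.2735,   76.6089],
       [   1.    ,    0.0004,   -0.0016,    0.0502],
       [  -0.0016,    0.2735,   -0.9619, -170.9942],
       [   0.    ,    0.    ,    0.    ,    1.    ]])}
```

View pics/top0.png

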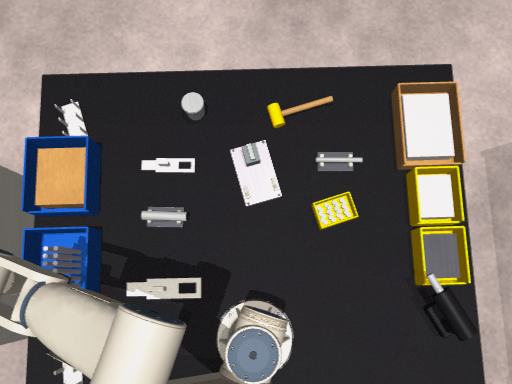

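View pics/scene0.png

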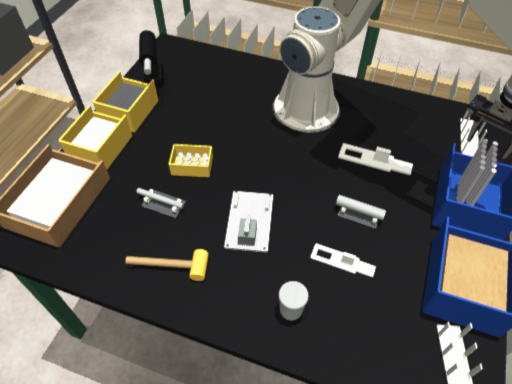

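```bash
cat >h.py <<'E'
from rig import bot
import cv2,numpy as np
from scipy.spatial.transform import Rotation as R
np.set_printoptions(precision=2,suppress=True)
def cam(n,st=None):
    i=bot.camera_info(n);f=192/np.tan(np.radians(i["vertical_fov"]/2))
    if n=="wrist":
        T=np.eye(4);T[:3,:3]=R.from_euler("xyz",st["tcp_rot"]).as_matrix();T[:3,3]=st["ee_pos"]
        E=np.linalg.inv(T@i["tool_from_camera"])
    else:E=i["extrinsics"]
    return f,i["cx"],i["cy"],E
def ray(c,px,z):
    f,cx,cy,E=c;d=E[:3,:3].T@np.array([(px[0]-cx)/f,-(px[1]-cy)/f,-1]);o=-E[:3,:3].T@E[:3,3]
    return o+d*(z-o[2])/d[2]
def proj(c,p):
    f,cx,cy,E=c;q=E[:3,:3]@np.asarray(p,float)+E[:3,3];return np.array([cx+f*q[0]/-q[2],cy-f*q[1]/-q[2]])
E
python3 - <<'E'
from h import *
im=cv2.imread("pics/top0.png")[130:240,120:300]
cv2.imwrite("pics/crop0.png",cv2.resize(im,None,fx=4,fy=4,interpolation=cv2.INTER_CUBIC))
c=cam("top")
for n,p,z in[("tube ends",(142,215),36),("",(186,217),36),("keeper ends",(142,166),6),("",(195,165),6),("jig corners",(231,152),12),("",(267,141),12),("",(282,193),12),("",(246,205),12),("tumbler",(194,103),100),("bin",(335,210),55),("rod",(340,160),30)]:print(n,ray(c,p,z))
E
```

```text
tube ends [418.58 366.93  36.  ]
 [407.3  218.47  36.  ]
keeper ends [595.87 376.17   6.  ]
 [593.97 190.7    6.  ]
jig corners [635.64  63.37  12.  ]
 [671.91 -64.29  12.  ]
 [ 484.16 -110.07   12.  ]
 [445.92  15.45  12.  ]
tumbler [786.99 180.79 100.  ]
bin [ 413.4  -283.17   55.  ]
rod [ 591.09 -314.54   30.  ]
```

View pics/crop0.png

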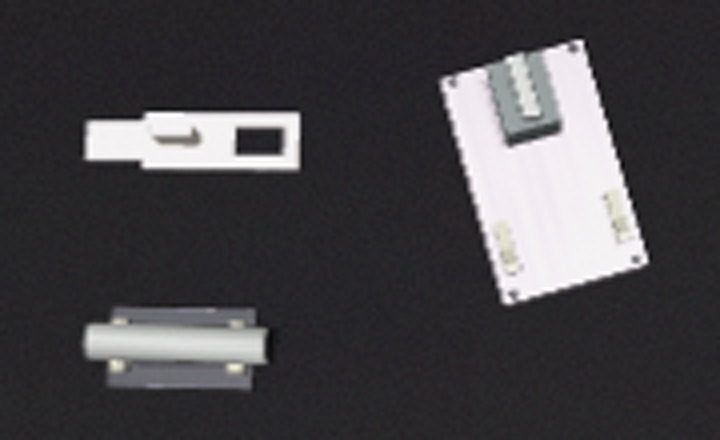

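>>> move_arm([
  [1,19,-28,0,0,0,-4.7],
  [1,38,-56,0,0,0,-9.4],
  [1,57,-84,0,0,0,-14],
  [1,77,-114,0,0,0,-18.7],
  [1,96,-143,0,0,0,-23.4],
])

```text
clock: 0.57
ee_pos: [307.7, 443.7, 214.3]
tcp_rot: [-3.141, 0.0, 2.385]
force: [0.8, -0.5, 0.3]
width: 92.2
grip_force: 0.0
```

>>> move_arm([
  [1,19,-28,0,0,0,-4.7],
  [1,38,-56,0,0,0,-9.4],
  [1,57,-84,0,0,0,-14],
  [1,77,-114,0,0,0,-18.7],
  [1,96,-143,0,0,0,-23.4],
])

```text
clock: 0.98
ee_pos: [403.9, 300.6, 214.6]
tcp_rot: [-3.142, 0.0, 1.976]
force: [0.8, -0.3, -0.1]
width: 92.0
grip_force: 0.0
```

>>> move_arm([
  [1,19,-28,0,0,0,-4.7],
  [1,38,-56,0,0,0,-9.4],
  [1,57,-84,0,0,0,-14],
  [1,77,-114,0,0,0,-18.7],
  [1,96,-143,0,0,0,-23.4],
])

```text
clock: 1.4
ee_pos: [499.9, 157.5, 214.6]
tcp_rot: [3.142, -0.0, 1.568]
force: [0.7, -0.6, -0.2]
width: 91.8
grip_force: 0.0
```

```bash
python3 - <<'E'
from h import *
import pickle
st=bot.state();print(st)
im=bot.camera("wrist");cv2.imwrite("pics/w1.png",im);pickle.dump(st,open("w1.pkl","wb"))
cv2.imwrite("pics/w1b.png",cv2.resize(im,(800,600),interpolation=cv2.INTER_CUBIC))
E
```

```text
{'clock': 1.4, 'joint_positions': array([0.3 , 0.2 , 1.85, 0.  , 1.1 , 0.31]), 'qd': array([-0.77,  0.16, -0.21,  0.  ,  0.04,  0.21]), 'joint_efforts': array([  5.38, -49.19, -30.39,  -0.03,   0.11,  -0.42]), 'ee_pos': array([499.91, 157.54, 214.58]), 'tcp_rot': array([ 3.14, -0.  ,  1.57]), 'force': array([ 0.74, -0.56, -0.24]), 'ft_torque': array([-0.06,  0.  ,  0.02]), 'grip_force': 0.0, 'width': 91.80658145934328}
```

View pics/w1b.png

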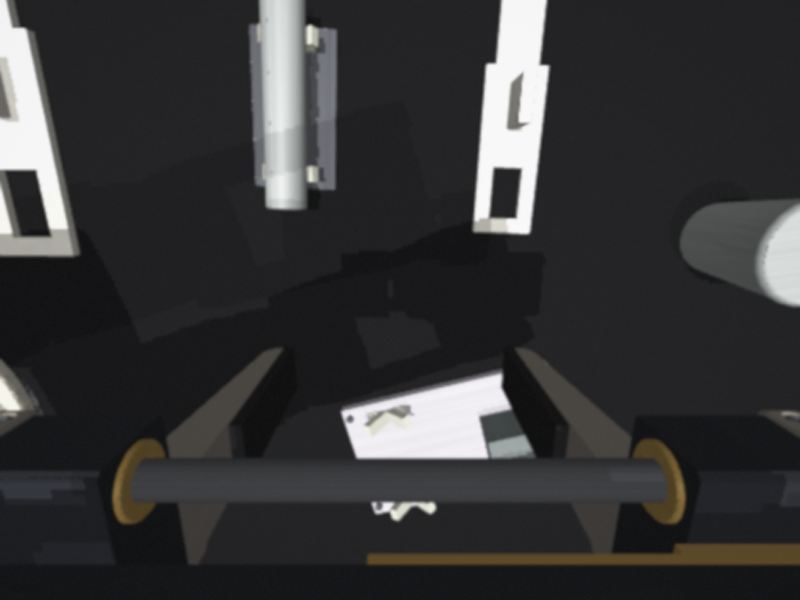

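>>> move_arm([
  [1,0,28,0,0,0,0],
  [1,0,57,0,0,0,0],
  [1,0,57,0,0,0,0],
  [1,0,57,0,0,0,0],
])

```text
clock: 1.78
ee_pos: [499.0, 216.9, 214.3]
tcp_rot: [-3.141, 0.0, 1.573]
force: [-0.8, -0.4, 0.3]
width: 91.7
grip_force: 0.0
```

```bash
python3 - <<'E'
from h import *
import pickle
st=bot.state();pickle.dump(st,open("w2.pkl","wb"));print(st["ee_pos"],st["tcp_rot"])
im=bot.camera("wrist");cv2.imwrite("pics/w2.png",im)
E
```

```text
[499.03 216.91 214.26] [-3.14  0.    1.57]
```

>>> move_arm([
  [1,9,-40,0,0,0,0],
  [1,18,-80,0,0,0,0],
  [1,27,-120,0,0,0,0],
  [1,36,-160,0,0,0,0],
  [1,45,-200,0,0,0,0],
])

```text
clock: 2.25
ee_pos: [543.8, 13.7, 214.7]
tcp_rot: [-3.142, 0.0, 1.572]
force: [1.1, 0.1, 0.5]
width: 91.8
grip_force: 0.0
```

>>> move_arm([
  [1,0,-38,0,0,0,0],
  [1,0,-76,0,0,0,0],
  [1,0,-114,0,0,0,0],
  [1,0,-114,0,0,0,0],
  [1,0,-114,0,0,0,0],
])

```text
clock: 2.67
ee_pos: [543.5, -100.1, 214.5]
tcp_rot: [-3.141, 0.0, 1.568]
force: [0.5, 0.7, 1.6]
width: 92.1
grip_force: 0.0
```

```bash
python3 - <<'E'
from h import *
import pickle
st=bot.state();pickle.dump(st,open("w3.pkl","wb"));print(st["ee_pos"],st["tcp_rot"])
im=bot.camera("wrist");cv2.imwrite("pics/w3.png",im)
a=cv2.imread("pics/w2.png")[0:190,60:460]
cv2.imwrite("pics/v.png",cv2.resize(np.vstack([a,im[0:210,60:460]]),None,fx=1.5,fy=1.5,interpolation=cv2.INTER_CUBIC))
E
```

```text
[ 543.48 -100.09  214.46] [-3.14  0.    1.57]
```

View pics/v.png

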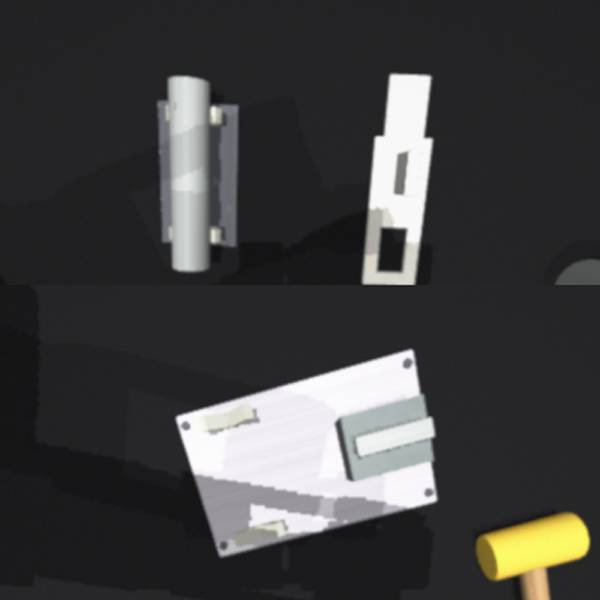

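```bash
cat >m.py <<'E'
from h import *
import pickle
from scipy.optimize import least_squares
def sub(im,p,w=3):
    g=cv2.cvtColor(im,cv2.COLOR_BGR2GRAY);q=np.array(p,np.float32).reshape(-1,1,2)
    return cv2.cornerSubPix(g,q.copy(),(w,w),(-1,-1),(3,50,.01)).reshape(-1,2)
def fit(c,pts,px,x0):
    def f(v):
        cy,s=np.cos(v[2]),np.sin(v[2]);return np.concatenate([proj(c,(v[0]+cy*a-s*b,v[1]+s*a+cy*b,z))-q for(a,b,z),q in zip(pts,px)])
    r=least_squares(f,x0,x_scale=[100,100,1],loss="soft_l1");return r.x,r.fun.reshape(-1,2)
E
python3 - <<'E'
from m import *
s2,s3=[pickle.load(open(f"w{i}.pkl","rb")) for i in(2,3)]
c2,c3=cam("wrist",s2),cam("wrist",s3)
a,b=cv2.imread("pics/w2.png"),cv2.imread("pics/w3.png")
o2=lambda l:[(60+x/1.5,y/1.5) for x,y in l]
o3=lambda l:[(60+x/1.5,(y-285)/1.5) for x,y in l]
p=o3([(177,417),(412,350),(437,500),(220,556)]);q=sub(b,p);print(np.array(p),q)
v,r=fit(c3,[(105,-65,12),(-105,-65,12),(-105,65,12),(105,65,12)],q,[555,-25,3.39]);print("jig",v,np.degrees(v[2]),"\n",r)
# head corners check
C,S=np.cos(v[2]),np.sin(v[2])
for X,Y in((-32,-7),(-32,7),(-88,7),(-88,-7)):print("head px in crop",proj(c3,(v[0]+C*X-S*Y,v[1]+S*X+C*Y,82))*1.5+[-90,285])
p=o2([(390,75),(430,76),(375,137),(433,138),(384,228),(407,228),(405,272),(377,270)]);p2=sub(a,p);print(np.array(p)-p2)
v,r=fit(c2,[(92.5,17,6),(92.5,-17,6),(42.5,25,6),(42.5,-25,6),(-36.5,13,6),(-36.5,-13,6),(-80.5,-13,6),(-80.5,13,6)],p2,[595,285,1.57]);print("keeper",v,np.degrees(v[2]),"\n",r)
C,S=np.cos(v[2]),np.sin(v[2])
for X,Y in((-6.5,5),(-6.5,-5),(29.5,-5),(29.5,5)):print("fin top crop",proj(c2,(v[0]+C*X-S*Y,v[1]+S*X+C*Y,46))*1.5-[90,0])
# tube: fit rows' left/right edges
g=cv2.cvtColor(a,cv2.COLOR_BGR2GRAY).astype(int)
for y in(60,65,90,105,120,135,140,170,174):
    print(y,g[y,165:210:1][[4,5,6,7,8,9,10,11,12,13]],g[y,194:205])
E
```

```text
[[178.    88.  ]
 [334.67  43.33]
 [351.33 143.33]
 [206.67 180.67]] [[176.8   87.49]
 [334.49  42.42]
 [351.   143.29]
 [206.24 180.67]]
jig [559.58 -18.87   3.39] 194.46231663831622 
 [[-0.48 -0.15]
 [ 0.34 -0.44]
 [ 0.14  0.37]
 [-0.04  0.46]]
head px in crop [354.07 436.71]
head px in crop [358.14 456.4 ]
head px in crop [434.46 435.81]
head px in crop [431.32 415.59]
[[ 0.33  0.92]
 [-0.29  0.27]
 [ 0.32  0.83]
 [ 0.67  0.12]
 [ 2.02  0.91]
 [ 0.58 -0.1 ]
 [ 2.47  0.43]
 [ 0.25 -0.34]]
keeper [596.61 287.98   1.53] 87.94429737674128 
 [[ 0.43  0.08]
 [-0.47 -0.11]
 [ 0.5   0.03]
 [-0.5   0.19]
 [-0.66 -0.58]
 [ 0.88 -0.88]
 [ 0.58  0.63]
 [-0.72  0.52]]
fin top crop [403.44 195.04]
fin top crop [415.49 195.52]
fin top crop [420.99 149.42]
fin top crop [408.57 148.91]
60 [ 36  40  71 126 162 180 192 202 210 213] [173 161 145 128 109  80  49  34  30  31  35]
65 [ 37  39  66 118 159 179 191 201 210 214] [173 160 144 127 106  77  44  23  20  21  24]
90 [115 114 115 124 146 168 182 187 192 196] [153 143 130 115  98  81  67  62  60  60  60]
105 [103 103 103 110 131 155 171 181 190 196] [152 141 129 114  98  80  67  61  61  60  60]
120 [111 112 114 119 132 161 182 197 210 218] [171 157 142 124 104  83  68  64  70  74  73]
135 [114 117 117 117 124 146 168 180 189 196] [151 140 127 112  95  79  67  61  61  61  61]
140 [115 117 117 117 122 144 166 179 189 197] [149 139 126 111  95  77  66  62  61  60  61]
170 [ 36  37  37  36  48  89 142 174 184 193] [144 135 122 107  89  66  40  25  20  20  21]
174 [ 35  37  36  37  42  81 139 172 185 193] [144 134 121 105  89  67  43  26  23  21  21]
```

```bash
python3 - <<'E'
from m import *
s=pickle.load(open("w2.pkl","rb"));c=cam("wrist",s);a=cv2.imread("pics/w2.png");g=cv2.cvtColor(a,cv2.COLOR_BGR2GRAY).astype(int)
f,cx,cy,E=c;o=-E[:3,:3].T@E[:3,3];print("cam",o)
P=[]
for y,l,r in((60,171.7,199.6),(65,171.9,199.5),(170,174.2,199.5),(174,174.3,199.5)):
    d=[E[:3,:3].T@np.array([(x-cx)/f,-(y-cy)/f,-1]) for x in(l,r)]
    d=[v/np.linalg.norm(v[[0,2]]) for v in d];m=sum(d);p=o+m*(36.5-o[2])/m[2];P.append(p)
    R_=np.degrees(np.arccos(d[0][[0,2]]@d[1][[0,2]]))/2;print(p,"radius",np.sin(np.radians(R_))*np.linalg.norm((p-o)[[0,2]]))
for x in(182,186,190):print(x,g[46:58,x],g[172:188,x])
for y in(50.5,179.5):print(ray(c,(187,y),52.5))
E
```

```text
cam [499.45 293.98 385.23]
[417.01 361.98  36.5 ] radius 16.156801514470075
[416.69 356.54  36.5 ] radius 16.054752048714608
[409.56 229.25  36.5 ] radius 16.239978558722594
[409.27 223.85  36.5 ] radius 16.2397936585894
182 [ 35  36  35  40 101 185 219 224 224 224 224 224] [206 206 206 206 205 206 205 193 142  77  38  33  31  33  32  32]
186 [ 35  34  36  38  81 152 200 217 219 220 220 220] [203 203 203 203 203 203 203 193 150  87  43  32  32  32  32  32]
190 [ 36  36  36  36  43  95 164 195 202 203 203 203] [176 176 176 176 176 176 176 168 131  79  42  33  31  32  33  33]
[422.81 368.59  52.5 ]
[412.87 219.91  52.5 ]
```

>>> move_arm([
  [1,-13,39,0,0,0,-0.6],
  [1,-26,78,0,0,0,-1.2],
  [1,-39,117,0,0,0,-1.8],
  [1,-52,156,0,0,0,-2.4],
  [1,-65,196,0,0,0,-3.0],
])

```text
clock: 3.13
ee_pos: [477.7, 100.4, 214.6]
tcp_rot: [-3.142, -0.0, 1.52]
force: [-0.1, 0.7, 0.9]
width: 91.9
grip_force: 0.0
```

>>> move_arm([
  [1,-13,39,0,0,0,0],
  [1,-26,78,0,0,0,0],
  [1,-39,117,-20,0,0,0],
  [1,-52,156,-45,0,0,0],
  [1,-65,197,-75,0,0,0],
])

```text
clock: 3.55
ee_pos: [418.1, 281.3, 151.8]
tcp_rot: [3.14, -0.002, 1.522]
force: [0.6, 0.7, 0.7]
width: 91.5
grip_force: 0.0
```

>>> move_arm([
  [1,0,0,-10,0,0,0],
  [1,0,0,-20,0,0,0],
  [1,0,0,-20,0,0,0],
  [1,0,0,-20,0,0,0],
])

```text
clock: 3.88
ee_pos: [419.4, 277.6, 131.5]
tcp_rot: [-3.141, 0.001, 1.519]
force: [0.5, 0.2, 0.7]
width: 91.9
grip_force: 0.0
```

>>> move_arm([
  [1,-6.2,15.9,0,0,0,-0.25],
  [1,-6.2,15.9,-25,0,0,-0.25],
  [1,-6.2,15.9,-50,0,0,-0.25],
  [1,-6.2,15.9,-74,0,0,-0.25],
  [1,-6.2,15.9,-74,0,0,-0.25],
])

```text
clock: 4.3
ee_pos: [412.4, 291.9, 55.2]
tcp_rot: [-3.138, 0.003, 1.513]
force: [-1.5, -1.1, -0.5]
width: 91.9
grip_force: 0.0
```

>>> move_arm([
  [1,0,0,-15,0,0,0],
  [1,0,0,-30,0,0,0],
  [1,0,0,-40,0,0,0],
  [1,0,0,-40,0,0,0],
  [1,0,0,-40,0,0,0],
])

```text
clock: 4.72
ee_pos: [414.0, 293.8, 18.3]
tcp_rot: [3.141, -0.0, 1.514]
force: [0.5, 1.4, 0.5]
width: 92.0
grip_force: 0.0
```

>>> move_arm([
  [0,-0.5,0,0,0,0,0],
  [-0.3,-0.5,0,0,0,0,0],
  [-1,-0.5,0,0,0,0,0],
  [-1,-0.5,0,0,0,0,0],
  [-1,-0.5,0,0,0,0,0],
], newtons=20)

```text
clock: 5.13
ee_pos: [413.2, 294.2, 17.9]
tcp_rot: [3.141, -0.0, 1.515]
force: [0.3, -0.0, 0.6]
width: 60.7
grip_force: 0.0
```

>>> move_arm([
  [-1,0,0,0,0,0,0],
  [-1,0,0,0,0,0,0],
  [-1,0,0,0,0,0,0],
  [-1,0,0,0,0,0,0],
], newtons=40)

```text
clock: 5.47
ee_pos: [413.0, 294.0, 17.5]
tcp_rot: [-3.142, 0.0, 1.515]
force: [-0.1, 0.1, 0.1]
width: 33.8
grip_force: 0.0
```

>>> move_arm([
  [-1,0,0,0,0,0,0],
  [-1,0,0,0,0,0,0],
  [-1,0,0,0,0,0,0],
  [-1,0,0,5,0,0,0],
  [-1,0,0,12,0,0,0],
])

```text
clock: 5.88
ee_pos: [412.2, 293.3, 29.0]
tcp_rot: [-3.14, 0.002, 1.515]
force: [-0.6, -0.3, -6.2]
width: 31.2
grip_force: 40.0
```

>>> move_arm([
  [-1,0,0,15,0,0,0],
  [-1,0,0,30,0,0,0],
  [-1,0,0,50,0,0,0],
  [-1,0,0,65,0,0,0],
  [-1,0,0,75,0,0,0],
])

```text
clock: 6.3
ee_pos: [413.4, 294.1, 106.2]
tcp_rot: [3.14, -0.001, 1.515]
force: [-0.3, 0.9, -7.4]
width: 30.8
grip_force: 40.0
```

>>> move_arm([
  [-1,7,-25,0,0,0,1.2],
  [-1,14,-52,0,0,0,2.6],
  [-1,22,-82,0,0,0,4.2],
  [-1,30,-112,0,0,0,6],
  [-1,38,-142,0,0,0,7.6],
])

```text
clock: 6.72
ee_pos: [450.7, 150.6, 104.5]
tcp_rot: [-3.141, 0.0, 1.65]
force: [0.7, 0.5, -6.6]
width: 31.0
grip_force: 40.0
```

>>> move_arm([
  [-1,8,-30,0,0,0,1.7],
  [-1,16,-60,0,0,0,3.4],
  [-1,24,-90,0,0,0,5],
  [-1,32,-120,0,0,0,6.6],
  [-1,40,-150,0,0,0,8.2],
])

```text
clock: 7.13
ee_pos: [490.7, 0.4, 104.5]
tcp_rot: [-3.141, -0.0, 1.792]
force: [0.5, 0.2, -7.0]
width: 31.1
grip_force: 40.0
```

>>> move_arm([
  [-1,6,-20,0,0,0,1],
  [-1,10.3,-35.9,0,0,0,1.86],
  [-1,10.3,-35.9,-25,0,0,1.86],
  [-1,10.3,-35.9,-40,0,0,1.86],
  [-1,10.3,-35.9,-40,0,0,1.86],
])

```text
clock: 7.55
ee_pos: [498.8, -34.3, 62.0]
tcp_rot: [-3.137, -0.002, 1.822]
force: [-0.5, 0.6, -7.3]
width: 30.9
grip_force: 40.0
```

>>> move_arm([
  [-1,0,0,-10,0,0,0],
  [-1,0,0,-15,0,0,0],
  [-1,0,0,-15,0,0,0],
  [-1,0,0,-15,0,0,0],
])

```text
clock: 7.88
ee_pos: [501.4, -33.7, 49.7]
tcp_rot: [3.142, 0.0, 1.824]
force: [-0.7, 0.1, -6.7]
width: 31.2
grip_force: 40.0
```

>>> move_arm([
  [-1,0,0,-8,0,0,0],
  [-1,0,0,-15,0,0,0],
  [-1,0,0,-21,0,0,0],
  [-1,0,0,-24,0,0,0],
  [-1,0,0,-24,0,0,0],
])

```text
clock: 8.3
ee_pos: [500.6, -33.8, 24.6]
tcp_rot: [-3.14, -0.001, 1.823]
force: [-0.0, -0.2, -7.2]
width: 30.9
grip_force: 40.0
```

>>> move_arm([
  [-1,0,0,-1,0,0,0],
  [-1,0,0,-2,0,0,0],
  [-1,0,0,-2.5,0,0,0],
])

```text
clock: 8.55
ee_pos: [501.4, -33.9, 23.6]
tcp_rot: [-3.142, 0.0, 1.823]
force: [-4.9, -0.3, 10.1]
width: 30.9
grip_force: 40.0
```

>>> move_arm([
  [-1,0,0,0,0,0,0],
  [-0.2,0,0,0,0,0,0],
  [0,0,0,0,0,0,0],
  [0.2,0,0,0,0,0,0],
  [0.4,0,0,0,0,0,0],
], newtons=5)

```text
clock: 8.97
ee_pos: [501.9, -33.9, 23.3]
tcp_rot: [3.141, 0.0, 1.823]
force: [0.6, -1.0, -0.0]
width: 54.6
grip_force: 0.0
```

>>> move_arm([
  [0.4,0,0,0,0,0,0],
  [0.4,0,0,10,0,0,0],
  [0.4,0,0,35,0,0,0],
  [0.4,0,0,70,0,0,0],
  [0.4,0,0,108,0,0,0],
])

```text
clock: 9.38
ee_pos: [500.1, -33.8, 131.9]
tcp_rot: [-3.139, -0.001, 1.823]
force: [1.0, 0.5, 0.2]
width: 64.1
grip_force: 0.0
```

>>> move_arm([
  [0.4,5,-30,30,0,0,0],
  [0.4,10,-60,60,0,0,0],
  [0.4,10,-60,84,0,0,0],
  [0.4,10,-60,84,0,0,0],
  [0.4,10,-60,84,0,0,0],
])

```text
clock: 9.8
ee_pos: [512.1, -94.4, 217.0]
tcp_rot: [3.138, 0.001, 1.822]
force: [-0.1, 0.4, -0.3]
width: 64.5
grip_force: 0.0
```

```bash
python3 - <<'E'
from h import *
import pickle
st=bot.state();pickle.dump(st,open("w4.pkl","wb"));print(st["clock"],st["ee_pos"],st["tcp_rot"])
im=bot.camera("wrist");cv2.imwrite("pics/w4.png",im)
cv2.imwrite("pics/w4v.png",cv2.resize(im[:240],None,fx=1.5,fy=1.5))
E
```

```text
9.8 [512.14 -94.38 217.03] [3.14 0.   1.82]
```

View pics/w4v.png

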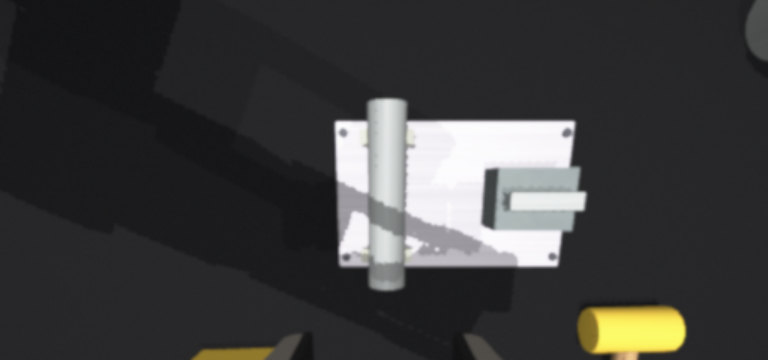

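```bash
python3 - <<'E'
from m import *
c=cam("wrist",pickle.load(open("w4.pkl","rb")));b=cv2.imread("pics/w4.png")
p=np.array([(335,121),(575,121),(558,266),(341,266),(510,192),(587,192),(585,210),(511,210)])/1.5
q=sub(b,p,2);print((q-p).round(1).tolist())
M=[(105,-65,12),(-105,-65,12),(-105,65,12),(105,65,12),(-32,-7,82),(-88,-7,82),(-88,7,82),(-32,7,82)]
for sl in(slice(0,4),slice(4,8),slice(0,8)):
    v,r=fit(c,M[sl],q[sl],[559,-19,3.394]);print(v,np.degrees(v[2]),r.round(1).tolist())
E
```

```text
[[-0.2, -0.2], [-0.6, -0.2], [-0.9, -0.3], [-1.0, -0.3], [0.0, 0.0], [-1.1, -0.3], [-1.2, -0.2], [-0.9, -1.9]]
[559.68 -19.05   3.39] 194.40944320154574 [[-0.2, -0.3], [0.4, -0.3], [0.2, 0.3], [-0.4, 0.5]]
[559.4  -18.4    3.39] 194.07669504137576 [[0.4, -1.0], [0.2, -0.4], [-0.2, 0.3], [-0.5, 1.7]]
[559.59 -18.94   3.39] 194.42656724915432 [[-0.3, -0.4], [0.4, -0.4], [0.2, 0.2], [-0.5, 0.5], [0.4, -0.6], [0.2, -0.4], [-0.1, 0.3], [-0.4, 2.1]]
```

>>> move_arm([
  [0.4,8,39,0,0,0,-1.6],
  [0.4,16,78,0,0,0,-3.2],
  [0.4,24,117,0,0,0,-4.8],
  [0.4,33,156,0,0,0,-6.6],
  [0.4,42,195,0,0,0,-8.2],
], newtons=5)

```text
clock: 10.27
ee_pos: [552.1, 103.3, 213.5]
tcp_rot: [-3.139, 0.0, 1.679]
force: [0.7, -0.6, -0.4]
width: 64.3
grip_force: 0.0
```

>>> move_arm([
  [0.2,8,39,0,0,0,-1.6],
  [0.2,16,78,0,0,0,-3.2],
  [0.2,24,117,0,0,0,-4.8],
  [0.2,33,156,0,0,0,-6.6],
  [0,42.9,196,0,0,0,-8.2],
])

```text
clock: 10.68
ee_pos: [594.7, 299.2, 213.1]
tcp_rot: [-3.139, 0.002, 1.536]
force: [0.4, -0.7, 0.7]
width: 50.5
grip_force: 0.0
```

>>> move_arm([
  [0,0,3,-36,0,0,0],
  [0,0,3,-72,0,0,0],
  [0,0,3,-108,0,0,0],
  [0,0,3,-130,0,0,0],
  [0,0,3,-130,0,0,0],
])

```text
clock: 11.1
ee_pos: [591.1, 298.5, 77.9]
tcp_rot: [-3.131, 0.006, 1.538]
force: [-1.4, -0.6, 0.4]
width: 46.2
grip_force: 0.0
```

>>> move_arm([
  [0,0,0,0,0,0,0],
  [0,0,0,0,0,0,0],
])

```text
clock: 11.27
ee_pos: [596.5, 300.6, 85.8]
tcp_rot: [3.141, -0.0, 1.537]
force: [0.3, -0.0, 0.0]
width: 46.0
grip_force: 0.0
```

>>> move_arm([
  [0,0.5,-1,-20,0,0,0],
  [0,0.5,-1,-40,0,0,0],
  [0,0.5,-1,-55,0,0,0],
  [0,0.5,-1,-55,0,0,0],
  [0,0.5,-1,-55,0,0,0],
])

```text
clock: 11.68
ee_pos: [597.3, 299.4, 31.4]
tcp_rot: [3.141, -0.001, 1.537]
force: [0.4, 0.3, 0.4]
width: 46.1
grip_force: 0.0
```

>>> move_arm([
  [0,0,0,-10,0,0,0],
  [0,0,0,-17,0,0,0],
  [0,0,0,-17,0,0,0],
  [0,0,0,-17,0,0,0],
])

```text
clock: 12.02
ee_pos: [596.6, 299.1, 13.0]
tcp_rot: [-3.141, 0.0, 1.537]
force: [0.6, 0.6, 0.4]
width: 46.2
grip_force: 0.0
```

>>> move_arm([
  [-0.4,0,0,-2,0,0,0],
  [-1,0,0,-2,0,0,0],
  [-1,0,0,-2,0,0,0],
  [-1,0,0,-2,0,0,0],
  [-1,0,0,-2,0,0,0],
], newtons=10)

```text
clock: 12.43
ee_pos: [596.8, 299.2, 11.2]
tcp_rot: [3.141, -0.0, 1.537]
force: [-0.1, -0.2, -0.4]
width: 14.2
grip_force: 0.0
```

>>> move_arm([
  [-1,0,0,0,0,0,0],
  [-1,0,0,0,0,0,0],
  [-1,0,0,0,0,0,0],
  [-1,0,0,0,0,0,0],
  [-1,0,0,0,0,0,0],
], newtons=45)

```text
clock: 12.85
ee_pos: [596.7, 299.2, 11.2]
tcp_rot: [3.142, -0.0, 1.537]
force: [-1.5, -0.0, 2.2]
width: 9.6
grip_force: 45.0
```

>>> move_arm([
  [-1,0,0,15,0,0,0],
  [-1,0,0,45,0,0,0],
  [-1,0,0,80,0,0,0],
  [-1,0,0,115,0,0,0],
  [-1,0,0,150,0,0,0],
])

```text
clock: 13.27
ee_pos: [596.3, 298.9, 163.1]
tcp_rot: [-3.141, 0.0, 1.537]
force: [-0.1, 0.4, -3.7]
width: 9.4
grip_force: 45.0
```

>>> move_arm([
  [-1,0,-15,10,0,0,6],
  [-1,0,-35,10,0,0,13],
  [-1,0,-55,10,0,0,20],
  [-1,0,-76,10,0,0,27],
  [-1,0,-97,10,0,0,34],
])

```text
clock: 13.68
ee_pos: [596.4, 201.2, 171.9]
tcp_rot: [3.141, 0.0, 2.137]
force: [0.3, 0.2, -2.5]
width: 9.7
grip_force: 45.0
```

>>> move_arm([
  [-1,0,-21,0,0,0,7],
  [-1,-1,-42,0,0,0,14],
  [-1,-2,-63,0,0,0,21],
  [-1,-4,-85,0,0,0,28],
  [-1,-6,-107,0,0,0,35],
])

```text
clock: 14.1
ee_pos: [590.3, 94.1, 171.7]
tcp_rot: [3.142, 0.0, 2.747]
force: [0.5, 0.3, -3.3]
width: 9.9
grip_force: 45.0
```

>>> move_arm([
  [-1,-2,-22,0,0,0,7],
  [-1,-4,-44,0,0,0,14],
  [-1,-5,-65,0,0,0,21],
  [-1,-6,-86,0,0,0,28],
  [-1,-6,-107,0,0,0,35],
])

```text
clock: 14.52
ee_pos: [584.2, -13.0, 171.7]
tcp_rot: [-3.142, -0.0, -2.925]
force: [-0.2, 0.3, -3.1]
width: 9.7
grip_force: 45.0
```

>>> move_arm([
  [-1,0,0,0,0,0,2.4],
  [-1,0,0,0,0,0,2.4],
  [-1,0,0,0,0,0,2.4],
])

```text
clock: 14.77
ee_pos: [584.6, -11.9, 171.5]
tcp_rot: [3.141, 0.0, -2.892]
force: [-0.4, 0.7, -3.0]
width: 9.6
grip_force: 45.0
```

>>> move_arm([
  [-1,0,0,0,-1.25,4.84,0.1],
  [-1,0,0,0,-2.7,10.5,0.1],
  [-1,0,0,0,-4.3,16.7,0.1],
  [-1,0,0,0,-5.9,22.9,0.1],
  [-1,0,0,0,-7.48,29.06,0.1],
])

```text
clock: 15.18
ee_pos: [585.6, -10.9, 172.3]
tcp_rot: [-3.14, -0.526, -2.889]
force: [0.4, 0.2, -3.4]
width: 9.6
grip_force: 45.0
```

>>> move_arm([
  [-1,0,0,0,0,0,0],
  [-1,0,0,0,0,0,0],
  [-1,0,0,0,0,0,0],
])

```text
clock: 15.43
ee_pos: [584.7, -11.4, 171.0]
tcp_rot: [3.141, -0.521, -2.888]
force: [-0.2, 0.1, -2.1]
width: 9.7
grip_force: 45.0
```

```bash
cat >k.py <<'E'
from h import *
def kp(st=None):
    "keeper frame pose from tool: bar edge in stud frame (s,y,z), tilt deg, yaw"
    st=st or bot.state();M=R.from_euler("xyz",st["tcp_rot"]).as_matrix()
    K=np.column_stack([M[:,0],-M[:,1],-M[:,2]]);f=np.radians(194.43)
    J=np.array([[np.cos(f),-np.sin(f),0],[np.sin(f),np.cos(f),0],[0,0,1]])
    j=lambda u,y,w:J.T@(st["ee_pos"]+K@np.array([u-11.2,y,w-11.2])-[559.6,-18.95,58])+[60,0,0]
    e=J.T@K[:,0]
    print("bar inner",j(-80.5,0,0),"bar outer",j(-92.5,0,0),"front",j(-36.5,0,0),"tcp",j(11.2,0,11.2),"tilt",np.degrees(np.arcsin(e[2])),"yaw",np.degrees(np.arctan2(e[1],e[0])),"roll",np.degrees(np.arcsin(K[2,1])),"clock",st["clock"],st["force"])
    return j
E
python3 - <<'E'
from k import *
kp()
im=bot.camera("scene")[130:310,160:400];cv2.imwrite("pics/s5.png",cv2.resize(im,None,fx=3.2,fy=3.2,interpolation=cv2.INTER_CUBIC))
E
```

```text
bar inner [-40.16  -1.21  57.59] bar outer [-50.57  -1.23  51.61] front [-2.   -1.13 79.49] tcp [ 33.79  -1.05 112.95] tilt 29.857012469922495 yaw 0.12008547298773013 roll -0.012385638269380382 clock 15.4333 [-0.24  0.14 -2.05]
```

View pics/s5.png

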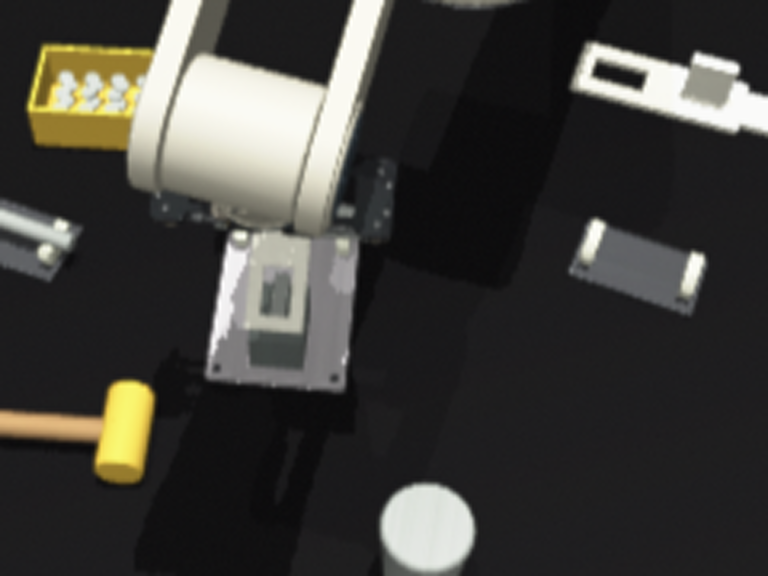

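>>> move_arm([
  [-1,0.3,-1.1,-12,0,0,0],
  [-1,0.3,-1.1,-24,0,0,0],
  [-1,0.3,-1.1,-36,0,0,0],
  [-1,0.3,-1.1,-42,0,0,0],
  [-1,0.3,-1.1,-46,0,0,0],
])

```text
clock: 15.9
ee_pos: [584.1, -13.1, 123.6]
tcp_rot: [3.14, -0.525, -2.887]
force: [-0.6, -0.3, -3.7]
width: 9.8
grip_force: 45.0
```

>>> move_arm([
  [-1,0,0,-1,0,0,0],
  [-1,0,0,-2,0,0,0],
  [-1,0,0,-2,0,0,0],
])

```text
clock: 16.15
ee_pos: [585.2, -13.0, 123.1]
tcp_rot: [3.141, -0.524, -2.887]
force: [-0.3, -0.1, -3.2]
width: 9.6
grip_force: 45.0
```

```bash
python3 - <<'E'
from k import *
kp()
im=bot.camera("scene")[190:265,210:300];cv2.imwrite("pics/s6.png",cv2.resize(im,None,fx=8,fy=8,interpolation=cv2.INTER_CUBIC))
E
```

```text
bar inner [-40.07   0.4    9.51] bar outer [-50.47   0.38   3.51] front [-1.97  0.49 31.51] tcp [33.75  0.58 65.05] tilt 29.994962520860504 yaw 0.13380817419806465 roll -0.03291981799765735 clock 16.15 [-0.3  -0.13 -3.21]
```

View pics/s6.png

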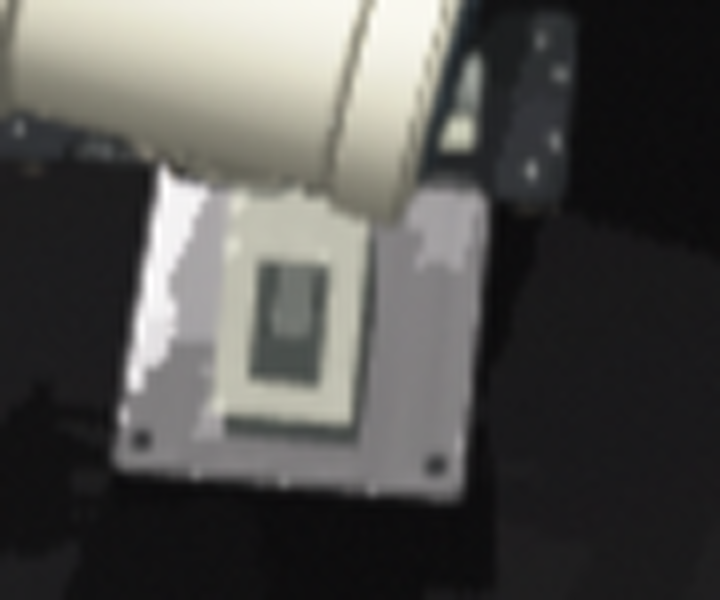

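>>> move_arm([
  [-1,-6,-1.5,0,0,0,0],
  [-1,-12,-3.1,0,0,0,0],
  [-1,-18,-4.6,0,0,0,0],
  [-1,-18,-4.6,0,0,0,0],
])

```text
clock: 16.53
ee_pos: [565.5, -17.9, 123.3]
tcp_rot: [3.141, -0.525, -2.888]
force: [-0.6, -0.0, -2.7]
width: 9.6
grip_force: 45.0
```

>>> move_arm([
  [-1,-4,-1,0,0,0,0],
  [-1,-8,-2,0,0,0,0],
  [-1,-12,-3.1,0,0,0,0],
  [-1,-12,-3.1,0,0,0,0],
])

```text
clock: 16.87
ee_pos: [554.2, -20.9, 123.1]
tcp_rot: [3.141, -0.524, -2.887]
force: [0.8, -0.4, -2.4]
width: 9.9
grip_force: 45.0
```

```bash
python3 - <<'E'
from k import *
kp()
# plan levelling: tcp shifts for tilt theta keeping bar inner s=-8.5.., zb=12 sin+2.5
t0=np.radians(30);f=np.radians(194.43);P=lambda t,zb:np.array([91.7*np.cos(t)-11.2*np.sin(t),zb+91.7*np.sin(t)+11.2*np.cos(t)])
z=lambda t:12*np.sin(t)+3
for d in range(30,-1,-5):
    t=np.radians(d);q=P(t,z(t))-P(t0,z(t0));print(d,"shift",q[0]*np.cos(f),q[0]*np.sin(f),q[1])
E
```

```text
bar inner [-8.02  0.35  9.5 ] bar outer [-18.41   0.32   3.49] front [30.06  0.44 31.53] tcp [65.74  0.53 65.11] tilt 30.046786051464462 yaw 0.13457699590913158 roll -0.042272379740289065 clock 16.8667 [ 0.84 -0.35 -2.37]
30 shift -0.0 -0.0 0.0
25 shift -4.416696865206125 -1.136480374625138 -7.5733235650646975
20 shift -8.25572922164174 -2.1243192650436122 -15.557438306711688
15 shift -11.487879715003205 -2.9559986208258957 -23.891580290816748
10 shift -14.088549728410213 -3.6251888598927606 -32.512321664588306
5 shift -16.03794659273328 -4.126797040456802 -41.35405338082601
0 shift -17.32123422075688 -4.4570056213846225 -50.34948452238571
```

>>> move_arm([
  [-1,-4.4,-1.1,-7.6,1.25,-4.84,0],
  [-1,-8.3,-2.1,-15.6,2.49,-9.69,0],
  [-1,-11.5,-3,-23.9,3.74,-14.53,0],
  [-1,-11.5,-3,-23.9,3.74,-14.53,0],
  [-1,-11.5,-3,-23.9,3.74,-14.53,0],
])

```text
clock: 17.28
ee_pos: [542.5, -24.0, 99.8]
tcp_rot: [3.141, -0.264, -2.888]
force: [-0.1, 0.6, -2.9]
width: 9.8
grip_force: 45.0
```

```bash
python3 -c "
from k import *
kp()"
```

```text
bar inner [-7.78  0.46  7.1 ] bar outer [-19.37   0.44   3.97] front [34.69  0.52 18.58] tcp [77.82  0.59 41.84] tilt 15.128982302373469 yaw 0.08942270301857086 roll -0.011523314437739693 clock 17.2833 [-0.15  0.6  -2.9 ]
```

>>> move_arm([
  [-1,-2.6,-0.7,-8.6,1.25,-4.84,0],
  [-1,-4.6,-1.2,-17.5,2.49,-9.69,0],
  [-1,-5.8,-1.5,-26,3.77,-14.65,0],
  [-1,-5.8,-1.5,-26,3.77,-14.65,0],
  [-1,-5.8,-1.5,-26,3.77,-14.65,0],
])

```text
clock: 17.7
ee_pos: [537.5, -25.3, 73.4]
tcp_rot: [3.141, -0.002, -2.888]
force: [0.7, 0.5, -2.7]
width: 9.5
grip_force: 45.0
```

```bash
python3 -c "
from k import *
kp()"
```

```text
bar inner [-8.65  0.49  3.98] bar outer [-20.65   0.47   3.95] front [35.35  0.56  4.08] tcp [83.02  0.64 15.39] tilt 0.12774535396101105 yaw 0.0960207608595619 roll -0.00825795377957809 clock 17.7 [ 0.7   0.51 -2.66]
```

>>> move_arm([
  [-1,0,0,-1.5,0,0,0],
  [-1,0,0,-3,0,0,0],
  [-1,0,0,-3.5,0,0,0],
  [-1,0,0,-3.5,0,0,0],
])

```text
clock: 18.03
ee_pos: [538.6, -25.0, 69.5]
tcp_rot: [-3.141, 0.001, -2.887]
force: [0.2, 0.3, -2.4]
width: 9.4
grip_force: 45.0
```

>>> move_arm([
  [-1,0,0,-0.5,0,0,0],
  [-1,0,0,-0.5,0,0,0],
])

```text
clock: 18.2
ee_pos: [538.0, -25.1, 69.1]
tcp_rot: [-3.141, 0.002, -2.887]
force: [0.1, -0.8, -2.2]
width: 9.8
grip_force: 45.0
```

>>> move_arm([
  [-1,0,0,-0.4,0,0,0],
  [-1,0,0,-0.8,0,0,0],
  [-1,0,0,-0.8,0,0,0],
])

```text
clock: 18.45
ee_pos: [538.0, -25.1, 69.0]
tcp_rot: [-3.141, 0.003, -2.888]
force: [-1.6, 1.7, 5.3]
width: 9.7
grip_force: 45.0
```

```bash
python3 -c "
from k import *
kp()"
```

```text
bar inner [-9.27  0.39  0.02] bar outer [-21.27   0.36   0.05] front [34.73  0.47 -0.1 ] tcp [82.46  0.57 10.98] tilt -0.15026498698526727 yaw 0.11519222822928418 roll 0.026546336589218202 clock 18.45 [-1.58  1.67  5.26]
```

Seated. Release slightly and hold for the check.

>>> move_arm([
  [-1,0,0,0,0,0,0],
  [-0.6,0,0,0,0,0,0],
  [-0.5,0,0,0,0,0,0],
  [-0.5,0,0,0,0,0,0],
  [-0.5,0,0,0,0,0,0],
], newtons=5)

```text
clock: 18.87
ee_pos: [537.8, -25.2, 68.3]
tcp_rot: [-3.141, 0.002, -2.888]
force: [0.3, 0.7, 0.9]
width: 23.3
grip_force: 0.0
```

>>> move_arm([
  [-0.5,0,0,2,0,0,0],
  [-0.5,0,0,2,0,0,0],
  [-0.5,0,0,2,0,0,0],
  [-0.5,0,0,2,0,0,0],
  [-0.5,0,0,2,0,0,0],
])

```text
clock: 19.28
ee_pos: [537.7, -25.2, 70.3]
tcp_rot: [-3.141, 0.002, -2.888]
force: [0.4, 1.1, 0.4]
width: 23.0
grip_force: 0.0
```

```bash
python3 - <<'E'
from k import *
print(bot.state()["width"],bot.state()["force"])
im=bot.camera("scene")[180:265,205:307];cv2.imwrite("pics/s7.png",cv2.resize(im,None,fx=7,fy=7,interpolation=cv2.INTER_CUBIC))
E
```

```text
22.967960625779423 [0.44 1.07 0.41]
```

View pics/s7.png

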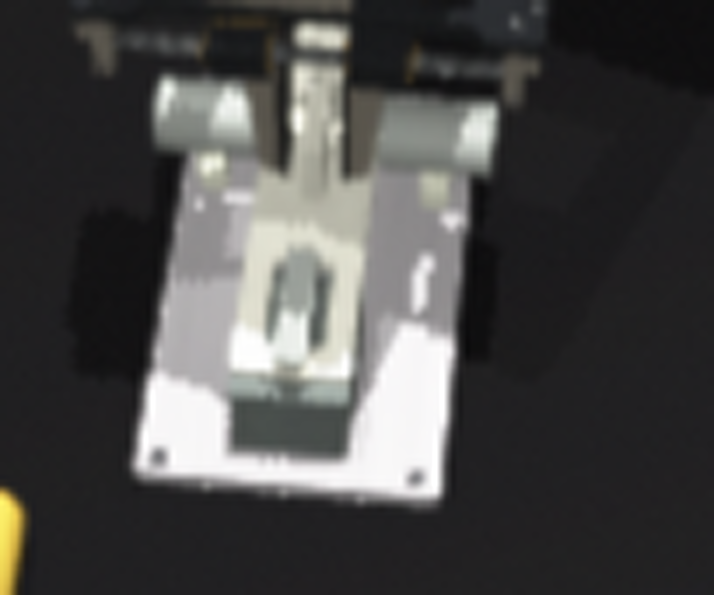

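>>> move_arm([
  [-1,0,0,0,0,0,0],
  [-1,0,0,0,0,0,0],
  [-1,0,0,0,0,0,0],
  [-1,0,0,0,0,0,0],
  [-1,0,0,0,0,0,0],
], newtons=12)

```text
clock: 19.75
ee_pos: [537.7, -25.2, 70.3]
tcp_rot: [-3.141, 0.002, -2.888]
force: [-0.7, 1.2, -0.3]
width: 10.3
grip_force: 12.0
```

>>> move_arm([
  [-1,5,1.3,0,0,0,0],
  [-1,10,2.6,0,0,0,0],
  [-1,16,4.1,0,0,0,0],
  [-1,21,5.4,0,0,0,0],
  [-1,26,6.7,0,0,0,0],
])

```text
clock: 20.17
ee_pos: [563.3, -18.4, 70.3]
tcp_rot: [-3.141, 0.0, -2.887]
force: [-6.2, -2.7, 5.9]
width: 10.2
grip_force: 12.0
```

>>> move_arm([
  [-1,1,0.3,0,0,0,0],
  [-1,2,0.5,0,0,0,0],
  [-1,3,0.8,0,0,0,0],
  [-1,3,0.8,0,0,0,0],
])

```text
clock: 20.5
ee_pos: [565.4, -18.0, 70.3]
tcp_rot: [-3.141, -0.001, -2.887]
force: [-8.0, -3.2, 8.3]
width: 10.0
grip_force: 12.0
```

```bash
python3 -c "
from k import *
kp()"
```

```text
bar inner [-37.59   0.33   1.03] bar outer [-49.59   0.3    1.03] front [6.41 0.43 1.06] tcp [54.1   0.54 12.29] tilt 0.0371462438189275 yaw 0.13315384638634448 roll 0.01590266413220637 clock 20.5 [-8.03 -3.24  8.26]
```

>>> move_arm([
  [-1,1.9,0.5,0,0,0,0],
  [-1,1.9,0.5,0,0,0,0],
  [-1,1.9,0.5,0,0,0,0],
  [-0.5,0,0,0,0,0,0],
  [-0.3,0,0,0,0,0,0],
], newtons=5)

```text
clock: 20.92
ee_pos: [567.1, -17.6, 70.3]
tcp_rot: [-3.141, 0.003, -2.888]
force: [0.0, -0.3, -0.7]
width: 21.4
grip_force: 0.0
```

>>> move_arm([
  [-0.3,0,0,10,0,0,0],
  [-0.3,0,0,30,0,0,0],
  [-0.3,0,0,65,0,0,0],
  [-0.3,-20,-20,100,0,0,0],
  [-0.3,-50,-40,120,0,0,0],
])

```text
clock: 21.33
ee_pos: [521.9, -56.3, 192.9]
tcp_rot: [-3.139, 0.008, -2.886]
force: [0.4, -1.0, -0.1]
width: 32.0
grip_force: 0.0
```

>>> move_arm([
  [-0.3,-30,20,20,0,0,0],
  [-0.3,-60,30,40,0,0,0],
  [-0.3,-90,30,50,0,0,0],
  [-0.3,-90,30,50,0,0,0],
  [-0.3,-90,30,50,0,0,0],
])

```text
clock: 21.75
ee_pos: [428.8, -26.3, 240.7]
tcp_rot: [-3.14, 0.006, -2.887]
force: [0.4, 0.6, 0.0]
width: 32.1
grip_force: 0.0
```

```bash
python3 - <<'E'
from h import *
print(bot.state()["clock"],bot.state()["ee_pos"])
im=bot.camera("scene");cv2.imwrite("pics/s8f.png",im);a=cv2.resize(im[170:260,210:300],None,fx=5,fy=5,interpolation=cv2.INTER_CUBIC)
t=bot.camera("top");cv2.imwrite("pics/t8.png",t);b=cv2.resize(t[130:220,215:285],(350,450),interpolation=cv2.INTER_CUBIC)
cv2.imwrite("pics/s8.png",np.hstack([a,b]))
c=cam("scene");f=np.radians(194.43)
# predict px (in left panel) of eye front edge at home: keeper top z=64
for s,y in((5,13),(5,-13),(-39,13),(-39,-13),(11,13),(-51,25),(-51,-25)):
    x=s-60;print(s,y,(proj(c,(559.6+x*np.cos(f)-y*np.sin(f),-18.95+x*np.sin(f)+y*np.cos(f),64))-[210,170])*5)
E
```

```text
21.75 [428.78 -26.3  240.7 ]
5 13 [158.92 269.76]
5 -13 [203.04 273.64]
-39 13 [149.69 333.78]
-39 -13 [194.69 337.79]
11 13 [160.16 261.23]
-51 25 [126.24 349.83]
-51 -25 [213.28 357.62]
```

View pics/s8.png

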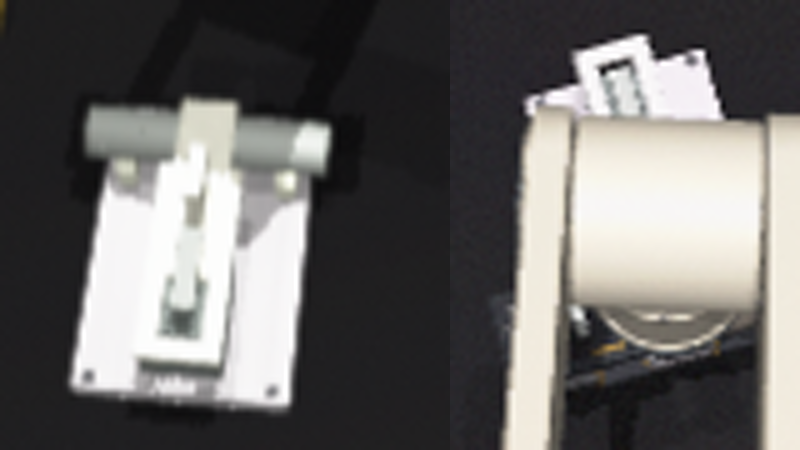

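>>> move_arm([
  [-0.3,38,6,0,0,0,0],
  [-0.3,76,12,0,0,0,0],
  [-0.3,114,18,0,0,0,0],
  [-0.3,152,24,0,0,0,0],
  [-0.3,190,30,0,0,0,0],
])

```text
clock: 22.27
ee_pos: [621.3, 4.0, 237.5]
tcp_rot: [-3.141, 0.001, -2.888]
force: [0.6, 0.0, 0.7]
width: 32.3
grip_force: 0.0
```

>>> move_arm([
  [-0.3,38,6,-10,0,0,0],
  [-0.3,72,11,-25,0,0,0],
  [-0.3,72,11,-25,0,0,0],
  [-0.3,72,11,-25,0,0,0],
  [-0.3,72,11,-25,0,0,0],
])

```text
clock: 22.68
ee_pos: [690.4, 14.5, 212.4]
tcp_rot: [3.142, -0.0, -2.888]
force: [-0.2, -0.0, 0.4]
width: 32.1
grip_force: 0.0
```

```bash
python3 - <<'E'
from h import *
st=bot.state();c=cam("wrist",st);im=bot.camera("wrist");cv2.imwrite("pics/w9.png",im);print(st["ee_pos"],st["tcp_rot"])
g=cv2.cvtColor(im,cv2.COLOR_BGR2GRAY).astype(np.float32);f=np.radians(194.43)
def pr(s,y,z):
    x=s-60;return proj(c,(559.6+x*np.cos(f)-y*np.sin(f),-18.95+x*np.sin(f)+y*np.cos(f),z))
def prof(S,Y,z):
    P=np.array([pr(s,y,z) for s,y in zip(S,Y)],np.float32).reshape(1,-1,2);return cv2.remap(g,P,None,cv2.INTER_LINEAR)[0].astype(int)
S=np.arange(-70,22,2)
for y in(-10,10,0):print("z64 y",y,*[f"{s}:{v}" for s,v in zip(S,prof(S,[y]*len(S),64))])
S=np.arange(-32,33,2)
for s in(-45,-34):print("cross s",s,*[f"{y}:{v}" for y,v in zip(S,prof([s]*len(S),S,64))])
S=np.arange(-66,-20,2);print("base edge z12 y50",*[f"{s}:{v}" for s,v in zip(S,prof(S,[50]*len(S),12))])
E
```

```text
[690.36  14.52 212.37] [ 3.14 -0.   -2.89]
z64 y -10 -70:25 -68:25 -66:27 -64:36 -62:39 -60:39 -58:39 -56:39 -54:54 -52:167 -50:250 -48:254 -46:254 -44:254 -42:254 -40:250 -38:182 -36:159 -34:170 -32:188 -30:184 -28:185 -26:185 -24:188 -22:198 -20:195 -18:188 -16:193 -14:192 -12:140 -10:118 -8:124 -6:127 -4:121 -2:121 0:127 2:130 4:148 6:218 8:236 10:237 12:231 14:226 16:230 18:236 20:230
z64 y 10 -70:35 -68:44 -66:44 -64:44 -62:44 -60:44 -58:44 -56:44 -54:59 -52:171 -50:250 -48:254 -46:254 -44:254 -42:254 -40:250 -38:216 -36:241 -34:245 -32:232 -30:208 -28:202 -26:201 -24:193 -22:194 -20:203 -18:203 -16:196 -14:196 -12:205 -10:204 -8:176 -6:137 -4:131 -2:130 0:130 2:131 4:159 6:235 8:241 10:241 12:241 14:241 16:241 18:240 20:240
z64 y 0 -70:25 -68:28 -66:28 -64:33 -62:38 -60:39 -58:39 -56:39 -54:53 -52:170 -50:250 -48:254 -46:254 -44:254 -42:254 -40:250 -38:225 -36:244 -34:249 -32:248 -30:217 -28:245 -26:250 -24:251 -22:251 -20:251 -18:251 -16:252 -14:252 -12:252 -10:252 -8:233 -6:190 -4:188 -2:188 0:188 2:188 4:189 6:189 8:189 10:190 12:190 14:190 16:189 18:190 20:190
cross s -45 -32:25 -30:25 -28:29 -26:132 -24:247 -22:254 -20:254 -18:254 -16:254 -14:254 -12:254 -10:254 -8:254 -6:254 -4:254 -2:254 0:254 2:254 4:254 6:254 8:254 10:254 12:254 14:254 16:254 18:254 20:254 22:254 24:253 26:171 28:45 30:39 32:39
cross s -34 -32:163 -30:159 -28:158 -26:194 -24:251 -22:254 -20:254 -18:254 -16:254 -14:252 -12:210 -10:170 -8:215 -6:246 -4:246 -2:248 0:249 2:248 4:247 6:247 8:247 10:245 12:245 14:253 16:254 18:254 20:254 22:254 24:254 26:253 28:253 30:253 32:253
base edge z12 y50 -66:41 -64:43 -62:42 -60:41 -58:42 -56:43 -54:43 -52:41 -50:41 -48:44 -46:101 -44:221 -42:252 -40:250 -38:248 -36:250 -34:252 -32:253 -30:253 -28:253 -26:253 -24:253 -22:253
```

```bash
python3 -c "
from rig import bot
print(bot.close_job())"
```

```text
the job is handed in; nothing more can be done
None
```

The job is handed in at about 23 s: the tube is in the jig's V supports and the keeper plate lies level under the stud's head. The front end of its eye measured within about 1 mm of fully home on the last wrist picture, and the robot is clear. The simulator gave no verdict on whether it passed.

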